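# Feel out the doll with the loose neck

### The job

One of the three wooden dolls on the peg rack has a loose neck, which cannot be seen: with the dolls left on their pegs, find it by pushing heads gently to and fro with about 5 newtons, never more than 15 newtons on a head. Rock the loose head well over, back through upright and well over again to be sure, and leave it lolling to one side so that all can see the fault. Then lift that doll off its peg by its body, head still lolling, and set it down gently, upright, in the dark rework tray, leaving the two sound dolls on their pegs and everything else undisturbed.

Things in the scene. Friction and masses are not known exactly. Their poses are not given: they have to be found in the camera images.
- doll_1: One of three look-alike turned wooden dolls, 166 mm tall, about 0.23 kg, natural wood, red and green bands. Origin: centre of its underside; z up its axis. Body 115 mm tall: foot 52 mm wide, waist 39, shoulder 56 wide (straight, easy to grip) from 88 to 106 mm above the underside; the head is narrower. Bored 21 mm wide, 84 mm deep from below to stand over a 20 mm peg; lifts straight off.
- doll_1_head: Head of doll_1: 44 mm wide at 22 to 30 mm above its origin, black cap. Origin: neck joint, 117 mm above the doll's underside; z to the crown. Upright at the start. Sound: gives 2 degrees at most (1 mm at its widest). Loose: drags over at 2 to 3 N to a firm stop 10 degrees (4 to 5 mm at its widest) off upright, to any side; it stays where left.
- doll_2: One of three look-alike turned wooden dolls, 166 mm tall, about 0.23 kg, natural wood, red and green bands. Origin: centre of its underside; z up its axis. Body 115 mm tall: foot 52 mm wide, waist 39, shoulder 56 wide (straight, easy to grip) from 88 to 106 mm above the underside; the head is narrower. Bored 21 mm wide, 84 mm deep from below to stand over a 20 mm peg; lifts straight off.
- doll_2_head: Head of doll_2: 44 mm wide at 22 to 30 mm above its origin, black cap. Origin: neck joint, 117 mm above the doll's underside; z to the crown. Upright at the start. Sound: gives 2 degrees at most (1 mm at its widest). Loose: drags over at 2 to 3 N to a firm stop 10 degrees (4 to 5 mm at its widest) off upright, to any side; it stays where left.
- doll_3: One of three look-alike turned wooden dolls, 166 mm tall, about 0.23 kg, natural wood, red and green bands. Origin: centre of its underside; z up its axis. Body 115 mm tall: foot 52 mm wide, waist 39, shoulder 56 wide (straight, easy to grip) from 88 to 106 mm above the underside; the head is narrower. Bored 21 mm wide, 84 mm deep from below to stand over a 20 mm peg; lifts straight off.
- doll_3_head: Head of doll_3: 44 mm wide at 22 to 30 mm above its origin, black cap. Origin: neck joint, 117 mm above the doll's underside; z to the crown. Upright at the start. Sound: gives 2 degrees at most (1 mm at its widest). Loose: drags over at 2 to 3 N to a firm stop 10 degrees (4 to 5 mm at its widest) off upright, to any side; it stays where left.
- rack: Fixed board 90 x 340 x 20 mm with three upright pegs, 20 mm wide, 80 mm tall, along its y axis at -110, 0 and 110 mm. Origin: centre of its underside. One doll stands on the board over each peg, unclamped: pushed sideways at the head, any doll also shakes as a whole on its peg, some 2 mm either way.
- tray: The rework tray: fixed dark wooden open tray 260 (x) x 170 (y) x 32 mm, walls and floor 6 mm thick. Origin: centre of its underside on the table. A headless doll body stands in its +x half; the -x half (centre at x = -65 mm) is free.
- jar_red: Red paint jar, 48 mm across, 65 mm tall, loose; origin: centre of underside. Bystander.
- jar_blue: Blue paint jar, 48 mm across, 65 mm tall, loose; origin: centre of underside. Bystander.
- jar_green: Green paint jar, 48 mm across, 65 mm tall, loose; origin: centre of underside. Bystander.
- gouge: Turning gouge lying on the table, 260 mm long, 26 mm thick, wooden handle to its -x; origin under its middle. Bystander.
- mallet: Wooden mallet lying on the table, head 70 mm across and 110 mm long, handle 200 mm to its -x; origin under the head. Bystander.
- bare_body: Headless doll body standing in the tray's +x half, 56 mm across, 121 mm tall, loose; origin: centre of its underside. Bystander.
Things that resemble listed ones, but are neither listed nor needed, are in the scene too. What is shaped like the doll_1 but orange or pink is not meant.

How it is judged (in metres and radians):
On the way, in this order (a step that is already met when the one before it is completed fails the run):
1. a loose head is tipped well over, its doll still on the peg (((angle between the z axis of doll_1_head and the z axis of doll_1, either way round above 0.1 rad and distance of doll_1 from where it was at the start of the episode below 0.012 m) or (angle between the z axis of doll_2_head and the z axis of doll_2, either way round above 0.1 rad and distance of doll_2 from where it was at the start of the episode below 0.012 m) or (angle between the z axis of doll_3_head and the z axis of doll_3, either way round above 0.1 rad and distance of doll_3 from where it was at the start of the episode below 0.012 m))), for 0.05 s.
2. it is rocked back through upright (angle between the z axis of doll_1_head and the z axis of doll_1, either way round below 0.07 rad and angle between the z axis of doll_2_head and the z axis of doll_2, either way round below 0.07 rad and angle between the z axis of doll_3_head and the z axis of doll_3, either way round below 0.07 rad), for 0.02 s.
3. it is tipped well over again, its doll still on the peg (((angle between the z axis of doll_1_head and the z axis of doll_1, either way round above 0.1 rad and distance of doll_1 from where it was at the start of the episode below 0.012 m) or (angle between the z axis of doll_2_head and the z axis of doll_2, either way round above 0.1 rad and distance of doll_2 from where it was at the start of the episode below 0.012 m) or (angle between the z axis of doll_3_head and the z axis of doll_3, either way round above 0.1 rad and distance of doll_3 from where it was at the start of the episode below 0.012 m))), for 0.05 s.
At the end, for the whole second after the job is handed in: Loose doll upright (within 5 degrees), head lolling over 5 degrees, at rest and released on the tray floor, foot inside the walls; the other two upright and fully down on their pegs (within 8 mm of the start); jars, gouge, mallet, bare body within 30 mm of their starts, bare body upright (((x of doll_1 in the frame of tray between -0.115 and 0.115 m and y of doll_1 in the frame of tray between -0.065 and 0.065 m and z of doll_1 in the frame of tray below 0.01 m and angle between doll_1's own z axis and vertical below 0.08 rad and linear speed of doll_1 below 0.02 m/s and angle between the z axis of doll_1_head and the z axis of doll_1, either way round above 0.08 rad and distance of each of doll_2, doll_3 from where it was at the start of the episode below 0.008 m and angle between each of doll_2, doll_3's own z axis and vertical below 0.05 rad) or (x of doll_2 in the frame of tray between -0.115 and 0.115 m and y of doll_2 in the frame of tray between -0.065 and 0.065 m and z of doll_2 in the frame of tray below 0.01 m and angle between doll_2's own z axis and vertical below 0.08 rad and linear speed of doll_2 below 0.02 m/s and angle between the z axis of doll_2_head and the z axis of doll_2, either way round above 0.08 rad and distance of each of doll_1, doll_3 from where it was at the start of the episode below 0.008 m and angle between each of doll_1, doll_3's own z axis and vertical below 0.05 rad) or (x of doll_3 in the frame of tray between -0.115 and 0.115 m and y of doll_3 in the frame of tray between -0.065 and 0.065 m and z of doll_3 in the frame of tray below 0.01 m and angle between doll_3's own z axis and vertical below 0.08 rad and linear speed of doll_3 below 0.02 m/s and angle between the z axis of doll_3_head and the z axis of doll_3, either way round above 0.08 rad and distance of each of doll_1, doll_2 from where it was at the start of the episode below 0.008 m and angle between each of doll_1, doll_2's own z axis and vertical below 0.05 rad)) and distance of each of jar_red, jar_blue, jar_green, gouge, mallet, bare_body from where it was at the start of the episode below 0.03 m and angle between bare_body's own z axis and vertical below 0.1 rad); the robot touches nothing.
It fails at once if a head is pressed or pinched with more than 15 N (contact force between the fingers and doll_1_head above 15 N or contact force between the fingers and doll_2_head above 15 N or contact force between the fingers and doll_3_head above 15 N).
It fails at once if a doll whose head does not loll is taken off its peg ((distance of doll_1 from where it was at the start of the episode above 0.02 m and angle between the z axis of doll_1_head and the z axis of doll_1, either way round below 0.05 rad) or (distance of doll_2 from where it was at the start of the episode above 0.02 m and angle between the z axis of doll_2_head and the z axis of doll_2, either way round below 0.05 rad) or (distance of doll_3 from where it was at the start of the episode above 0.02 m and angle between the z axis of doll_3_head and the z axis of doll_3, either way round below 0.05 rad)).
It fails at once if a doll off its peg is held by its head (more than 4 N) ((distance of doll_1 from where it was at the start of the episode above 0.02 m and contact force between the fingers and doll_1_head above 4 N) or (distance of doll_2 from where it was at the start of the episode above 0.02 m and contact force between the fingers and doll_2_head above 4 N) or (distance of doll_3 from where it was at the start of the episode above 0.02 m and contact force between the fingers and doll_3_head above 4 N)).
It fails at once if a doll is dropped or banged into the tray (more than 30 N) (contact force between any of doll_1, doll_2, doll_3 and tray above 30 N).
It fails at once if a jar, tool or the bare body is knocked more than 50 mm away (distance of any of jar_red, jar_blue, jar_green, gouge, mallet, bare_body from where it was at the start of the episode above 0.05 m).
It also fails if it takes over 72 s, if anything falls off the work surface, if the arm or the gripper's body presses on something with over 40 N, if the wrist force passes 120 N, or if a joint passes its speed limit or range.

### The arm

A 6-joint arm with a two-finger parallel gripper is mounted at the origin on the work surface. World frame = base frame: x ahead of the robot, y to its left, z up, the work surface at z = 0. Lengths are in m, angles in degrees, forces in N, time in s.
With the tool pointing down it reaches from about 0.4 to 0.825 m from the base axis. Payload 7 kg.
Tool frame: the origin (TCP) lies between the finger pads; the fingertips stand 22 mm ahead of it and the grasp point (between the pads) lies 3 mm ahead of it; z points along the fingers, y is the line along which they close (so a half turn about z gives the same grasp; the last joint's range is limited). The gripper opens to 88 mm and grips with 3 to 60 N. Pads are 19 mm wide; open, the fingers measure 130 mm over their backs; the gripper's body (78 mm by 193 mm) begins 47 mm behind the grasp point.
Start: joints at [-49.039, 20.546, 0.682, 0, -70.136, -16.507], TCP at [0.279, -0.614, 0.225] pointing down, gripper open.
Joint ranges: [-176.03, 176.03], [-82.01, 121.73], [-58.28, 71.71], [-173.87, 95.51], [-174.79, -0.11], [-173.66, 173.66]. Speed limits (degrees/s): [136.94, 136.94, 172.46, 180, 180, 180].

### API

Orientations are given as [roll, pitch, yaw] about the fixed x, y, z axes, in that order (R = Rz(yaw) Ry(pitch) Rx(roll)).
In Python, from plant import ctrl gives the robot as it stands.
- The arm moves only by the tool apply_moves, never from a script. Its argument "targets" is a list of rows, each an object with "travel": the shift along the tool's x, y, z in mm, a list of three; "roll": the turn about the tool's z in degrees; "jaw": the finger opening in mm, from 0 to 87.6. In form: [{"travel": [tx, ty, tz], "roll": roll, "jaw": jaw}, ...]. A call has 1 to 10 rows; each row shifts and turns the commanded pose from where the row before left it, along the tool's axes as they then stand; what a row does not reach is not made up. A row lasts 1/10 s, in which the tool goes at most 50 mm and 8.59 degrees, less where a joint would pass 70% of its speed; a pose out of reach is approached as far as the arm can. A call with a gripper value outside its range is refused whole. The fingers move at their own pace and stop on an object; the grip force is fixed at half the most. Time passes only in rows, so rows that do not move let the fingers close. It gives the time, the measured TCP pose, the force, the opening and the grip force at its end, in the units of the state.
- ctrl.get_obs(): the state, without advancing time (a new reading comes with each control period).
- ctrl.snapshot(name): name is "scene" or "top"; returns the picture (480x640x3 uint8, red, green, blue); there is no depth.
- ctrl.calibration(name): a dict with "K" (3x3 intrinsics, pixels), "extrinsics" (4x4, takes a point from camera to world coordinates). Camera axes: x right, y down, z forward; pixel columns grow to the right and rows downward; lengths in m; the calibration is good to about 2 mm. A picture is of the moment at which its call begins. calibration takes no time and is no camera call.
- ctrl.close_job(): hands the job in; it is judged then, once.
The state is a dict: "clock": time; "joint_pos": joint angles; "qvel": joint speeds; "tau": joint torques, N m; "tool_pos": TCP position; "orientation": TCP orientation; "force": force on the tool from outside, world axes, zero at the start; "moment": the same for the moment, N m; "opening": finger opening in m; "gripper_force": force on a finger pad.
Only numpy, scipy, OpenCV 4.12 (cv2) and the standard library are available. Lean on these libraries where they do the work, as an engineer would, in place of code of your own. Each camera call takes 0.05 s, during which the arm holds its last target. There are 200 camera calls.

## Working session

There is one attempt and no reset: what is moved stays moved. The work goes in short steps, Python scripts to look and compute and a tool call to move; the robot and the scene stay as the last step left them, time stands still between calls to the robot, and variables do not carry over. Pictures are saved under pics/ and viewed, at most 10 in all, crops included, and the job is handed in when it is done.

Besides the shell and the picture viewer there is one more tool, called after "Call:" as a command line: name --argument value ..., lists and objects as JSON in quotes. apply_moves: Moves the arm, as the interface text tells. Its arguments: {"type":"object","properties":{"targets":{"type":"array","items":{"type":"object","properties":{"travel":{"type":"array","items":{"type":"number"}},"roll":{"type":"number"},"jaw":{"type":"number"}}}}},"required":["targets"]}

```bash
mkdir -p pics; python3 - <<'E'
from plant import ctrl
import cv2
for n in("scene","top"):
    cv2.imwrite(f"pics/{n}0.png",ctrl.snapshot(n)[:,:,::-1]); c=ctrl.calibration(n); print(n,c)
print(ctrl.get_obs())
E
```

```text
scene {'K': array([[468.20108753,   0.        , 317.32056535],
       [  0.        , 468.20108753, 235.39734661],
       [  0.        ,   0.        ,   1.        ]]), 'extrinsics': array([[-0.81750742,  0.43526056, -0.37713376,  0.91135133],
       [ 0.57589563,  0.6236023 , -0.52864392,  0.43539967],
       [ 0.00508363, -0.64936001, -0.76046416,  0.81823018],
       [ 0.        ,  0.        ,  0.        ,  1.        ]])}
top {'K': array([[438.24726461,   0.        , 321.83266515],
       [  0.        , 438.24726461, 241.92317417],
       [  0.        ,   0.        ,   1.        ]]), 'extrinsics': array([[-0.00793858, -0.99106301,  0.13315815,  0.44205892],
       [-0.99992341,  0.00913194,  0.00835365, -0.07197155],
       [-0.00949498, -0.13308164, -0.9910596 ,  0.94719076],
       [ 0.        ,  0.        ,  0.        ,  1.        ]])}
{'clock': 0.1, 'joint_pos': array([-4.90394885e+01,  2.05890174e+01,  6.38569377e-01, -1.68042259e-02,
       -7.01345945e+01, -1.65073938e+01]), 'qvel': array([ 0.09804195, -0.03472612,  0.14927327,  0.12556454,  0.05436399,
        0.06014854]), 'tau': array([-8.96872316e-04, -5.84164560e+01,  2.93754548e+01,  7.01555416e+00,
        1.01893200e-02, -3.00874956e-05]), 'tool_pos': array([ 0.27921248, -0.61406865,  0.22399682]), 'orientation': array([ 1.79913974e+02, -9.01939015e-03, -1.55552598e+02]), 'force': array([ 0.19053894, -0.83728142, -0.95339946]), 'moment': array([ 2.02004509e-02,  5.74603837e-02, -7.83471020e-05]), 'gripper_force': 0.0, 'opening': 0.08772107719239335}
```

View pics/scene0.png

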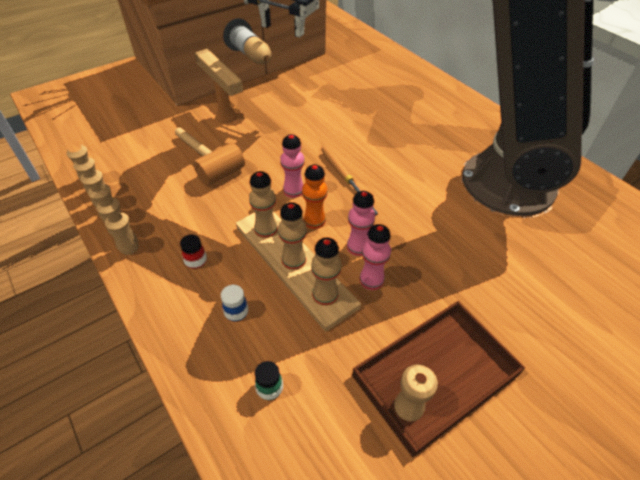

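View pics/top0.png

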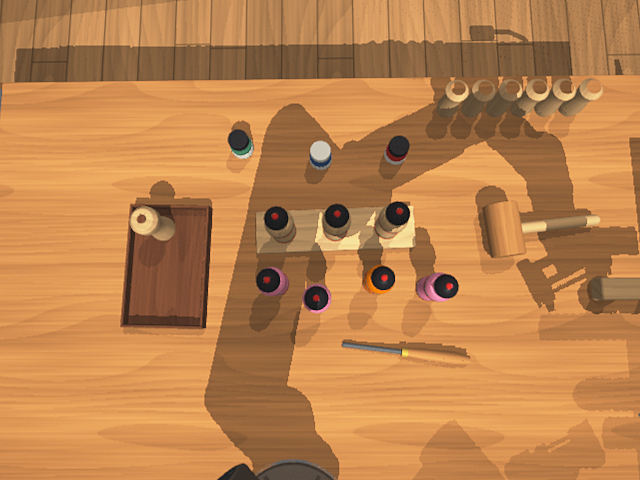

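Top picture: natural dolls on the rack have their caps at (276,218), (337,215) and (397,214). These are the candidates. Look-alikes to reject are pink at (269,281), (317,298) and (440,288), orange at (381,278), and the headless bare body at (145,220). The tray spans (122–212, 205–327), and its free half is near (167,290).

```bash
cat > h.py <<'E'
import numpy as np, cv2
from plant import ctrl
def ray(n,p):
    c=ctrl.calibration(n); E=c["extrinsics"]; d=E[:3,:3]@np.linalg.inv(c["K"])@[p[0],p[1],1]; return E[:3,3],d/np.linalg.norm(d)
def atz(n,p,z): o,d=ray(n,p); return o+d*(z-o[2])/d[2]
def proj(n,X):
    c=ctrl.calibration(n);E=c["extrinsics"]; q=c["K"]@(E[:3,:3].T@(np.array(X)-E[:3,3])); return q[:2]/q[2]
def dots(im):   # im BGR; red crown dots
    h=cv2.cvtColor(im,cv2.COLOR_BGR2HSV); m=((h[...,0]<6)|(h[...,0]>174))&(h[...,1]>190)&(h[...,2]>90)
    n,l,s,c=cv2.connectedComponentsWithStats(m.astype('uint8')); return [(c[i].round(1),s[i,4]) for i in range(1,n) if s[i,4]>8]
E
python3 - <<'E'
from h import *
t=cv2.imread("pics/top0.png"); s=cv2.imread("pics/scene0.png")
for c,a in dots(t):
    X=atz("top",c,.186); print("top",c,a,"z.186",X.round(4),"z.166",atz("top",c,.166).round(4))
for c,a in dots(s): print("scene",c,a,"z.186",atz("scene",c,.186).round(4),"z.166",atz("scene",c,.166).round(4))
h=cv2.cvtColor(t,cv2.COLOR_BGR2HSV)
print("tray rim", [atz("top",p,.032).round(3) for p in [(134,205),(212,205),(206,327),(122,327)]])
print("tray rim s",[atz("scene",p,.032).round(3) for p in [(355,373),(458,305),(522,367),(415,452)]])
print("bare top",atz("top",(145,220),.127))
print("rack s",[atz("scene",p,.02).round(3) for p in [(329,326),(359,302),(237,227)]])
print("rack top",[atz("top",p,.02).round(3) for p in [(256,211),(258,253),(415,247)]])
cv2.imwrite("pics/crop.png",cv2.resize(np.hstack([t[195:320,235:475],s[130:330,225:409][:125] if 0 else t[195:320,235:475]])[:, :240],None,fx=3,fy=3,interpolation=2))
E
```

```text
top [393.7 156.6] 56 z.186 [ 0.6978 -0.1959  0.186 ] z.166 [ 0.7045 -0.1992  0.166 ]
top [399.1 211.1] 22 z.186 [ 0.598  -0.2025  0.186 ] z.166 [ 0.6021 -0.2059  0.166 ]
top [336.7 213.6] 21 z.186 [ 0.5946 -0.0922  0.186 ] z.166 [ 0.5986 -0.0928  0.166 ]
top [274.7 216.1] 24 z.186 [0.5912 0.0174 0.186 ] z.166 [0.5951 0.0198 0.166 ]
top [384.  277.3] 28 z.186 [ 0.4815 -0.1727  0.186 ] z.166 [ 0.4826 -0.1754  0.166 ]
top [266.5 279.3] 22 z.186 [0.4798 0.031  0.186 ] z.166 [0.4808 0.0337 0.166 ]
top [448.4 285.4] 23 z.186 [ 0.4667 -0.2833  0.186 ] z.166 [ 0.4673 -0.2888  0.166 ]
top [315.5 297.7] 26 z.186 [ 0.4474 -0.0539  0.186 ] z.166 [ 0.4476 -0.0534  0.166 ]
scene [290.7 136.7] 10 z.186 [ 0.4833 -0.2667  0.186 ] z.166 [ 0.4697 -0.2889  0.166 ]
scene [314.1 166.6] 17 z.186 [ 0.4974 -0.158   0.186 ] z.166 [ 0.4843 -0.1768  0.166 ]
scene [258.9 173.6] 17 z.186 [ 0.6    -0.2038  0.186 ] z.166 [ 0.5902 -0.224   0.166 ]
scene [363.7 193.9] 14 z.186 [ 0.4643 -0.0388  0.186 ] z.166 [ 0.4501 -0.0538  0.166 ]
scene [290.5 205.5] 20 z.186 [ 0.5966 -0.0933  0.186 ] z.166 [ 0.5866 -0.11    0.166 ]
scene [379.3 228. ] 22 z.186 [0.4962 0.0455 0.186 ] z.166 [0.483  0.0331 0.166 ]
scene [326.6 241.8] 25 z.186 [0.593  0.0173 0.186 ] z.166 [0.5829 0.0041 0.166 ]
scene [192.8 255.3] 113 z.186 [ 0.7983 -0.0894  0.186 ] z.166 [ 0.7947 -0.106   0.166 ]
tray rim [array([0.648, 0.337, 0.032]), array([0.647, 0.17 , 0.032]), array([0.391, 0.176, 0.032]), array([0.392, 0.349, 0.032])]
tray rim s [array([0.651, 0.188, 0.032]), array([0.398, 0.194, 0.032]), array([0.4  , 0.35 , 0.032]), array([0.654, 0.346, 0.032])]
bare top [0.59758608 0.27211198 0.127     ]
rack s [array([0.629, 0.081, 0.02 ]), array([0.548, 0.071, 0.02 ]), array([ 0.651, -0.245,  0.02 ])]
rack top [array([0.635, 0.077, 0.02 ]), array([0.544, 0.072, 0.02 ]), array([ 0.554, -0.262,  0.02 ])]
```

View pics/crop.png

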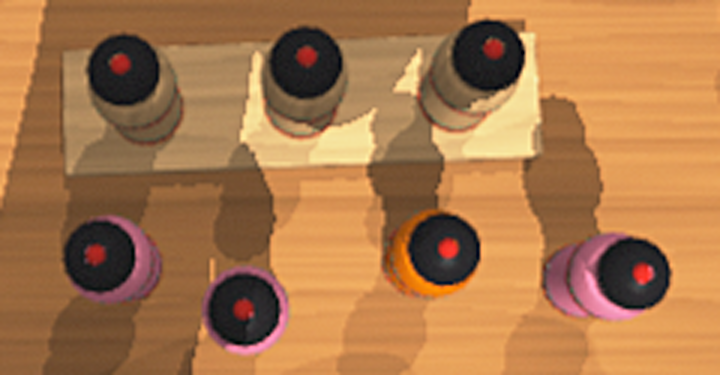

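```bash
cat >> h.py <<'E'
def go(x,y,z,yaw=None):
    o=ctrl.get_obs(); p=np.array(o["tool_pos"]); a=np.radians(o["orientation"][2]); d=np.array([x,y,z])-p
    def tr(a): return (np.array([[np.cos(a),np.sin(a),0],[np.sin(a),-np.cos(a),0],[0,0,-1]])@d*1000).round(1)
    r=0 if yaw is None else (o["orientation"][2]-yaw+180)%360-180
    print("t",o["clock"],"pos",p.round(4),"roll",round(r,2),"then travel",tr(a-np.radians(r)),"F",np.round(o["force"],1))
E
python3 - <<'E'
from h import *
def tri(a,b):
    o1,d1=ray("top",a);o2,d2=ray("scene",b); A=np.c_[d1,-d2]; k=np.linalg.lstsq(A,o2-o1,rcond=None)[0]; return (o1+d1*k[0]).round(3),(o2+d2*k[1]).round(3)
print("spindle tip",tri((590,290),(268,50)))
go(.599,-.203,.30,-178.2)
E
```

```text
spindle tip (array([ 0.454, -0.452,  0.309]), array([ 0.431, -0.432,  0.296]))
t 0.1 pos [ 0.2792 -0.6141  0.224 ] roll 22.65 then travel [-332.5  400.8  -76. ] F [ 0.2 -0.8 -1. ]
```

Call:
apply_moves --targets '[{"travel": [-6, 20, 0], "roll": 0, "jaw": 58}, {"travel": [-10, 30, 0], "roll": 0, "jaw": 58}, {"travel": [-10, 30, 0], "roll": 0, "jaw": 58}, {"travel": [-10, 30, 0], "roll": 0, "jaw": 58}, {"travel": [-10, 30, -10], "roll": 0, "jaw": 58}, {"travel": [-6, 24, -20], "roll": 0, "jaw": 58}, {"travel": [0, 0, -20], "roll": 7.55, "jaw": 58}, {"travel": [0, 0, -20], "roll": 7.55, "jaw": 58}, {"travel": [0, 0, 0], "roll": 7.55, "jaw": 58}]'

```text
clock: 1.0
tool_pos: [0.2595, -0.4443, 0.2978]
orientation: [-179.8, 0.2, -178.5]
force: [-0.2, -0.5, -0.7]
opening: 0.058
gripper_force: 0.0
```

```bash
python3 -c "
from h import *
go(.28,-.33,.295,-178.2);go(.599,-.203,.295,-178.2);print(ctrl.get_obs()['joint_pos'],ctrl.get_obs()['orientation'],ctrl.get_obs()['opening'])"
```

```text
t 1.0 pos [ 0.2595 -0.4443  0.2978] roll -0.26 then travel [-24.  113.6   2.8] F [-0.2 -0.5 -0.7]
t 1.0 pos [ 0.2595 -0.4443  0.2978] roll -0.26 then travel [-346.9  230.5    2.8] F [-0.2 -0.5 -0.7]
[-3.77822275e+01  2.70357510e+00 -1.25946909e+01  5.27172598e-02
 -7.44395017e+01 -5.06948562e+01] [-1.79794546e+02  1.70695194e-01 -1.78462752e+02] 0.05801014645565611
```

Call:
apply_moves --targets '[{"travel": [-4, 30, 0], "roll": 0, "jaw": 58}, {"travel": [-8, 40, 0], "roll": 0, "jaw": 58}, {"travel": [-12, 40, 0], "roll": 0, "jaw": 58}, {"travel": [-40, 20, 0], "roll": 0, "jaw": 58}, {"travel": [-46, 20, 0], "roll": 0, "jaw": 58}, {"travel": [-46, 20, 0], "roll": 0, "jaw": 58}, {"travel": [-46, 20, 0], "roll": 0, "jaw": 58}, {"travel": [-46, 20, 0], "roll": 0, "jaw": 58}, {"travel": [-46, 14, 0], "roll": 0, "jaw": 58}, {"travel": [-46, 6, 0], "roll": 0, "jaw": 58}]'

```text
clock: 2.0
tool_pos: [0.5925, -0.2016, 0.2947]
orientation: [180.0, -0.0, -178.1]
force: [0.2, 0.4, 1.7]
opening: 0.0579
gripper_force: 0.0
```

```bash
python3 -c "
from h import *
go(.599,-.203,.172,-178.2)"
```

```text
t 2.0 pos [ 0.5925 -0.2016  0.2947] roll 0.09 then travel [ -6.4  -1.6 122.7] F [0.2 0.4 1.7]
```

Call:
apply_moves --targets '[{"travel": [-3, -1, 30], "roll": 0, "jaw": 58}, {"travel": [-3, 0, 30], "roll": 0, "jaw": 58}, {"travel": [0, 0, 5], "roll": 0, "jaw": 58}, {"travel": [0, 0, 0], "roll": 0, "jaw": 58}, {"travel": [0, 0, 0], "roll": 0, "jaw": 58}]'

```text
clock: 2.5
tool_pos: [0.5973, -0.2045, 0.2316]
orientation: [-180.0, 0.1, -178.2]
force: [0.2, 0.1, 0.2]
opening: 0.0577
gripper_force: 0.0
```

```bash
python3 -c "
from h import *
go(.599,-.203,.172,-178.2)
t=ctrl.snapshot('scene')[:,:,::-1];cv2.imwrite('pics/a.png',cv2.resize(t[60:360,150:450],None,fx=2,fy=2))"
```

```text
t 2.5 pos [ 0.5973 -0.2045  0.2316] roll 0.01 then travel [-1.7  1.5 59.6] F [0.2 0.1 0.2]
```

View pics/a.png

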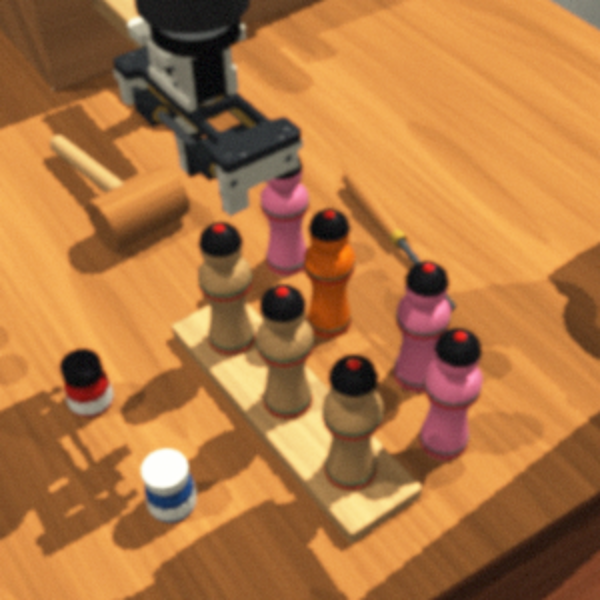

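The picture shows the gripper above doll C, whose head is at crop (220,240). The visible fingertip is near (235,205) in the crop. I'll check its projection before going down.

```bash
python3 -c "
from h import *
for dy in(-.049,-.029,0,.029,.049): print(dy,(2*(proj('scene',(.5973,-.2045+dy,.21))-[150,60])).round())
"
```

```text
-0.049 [193. 181.]
-0.029 [203. 192.]
0 [218. 207.]
0.029 [233. 224.]
0.049 [244. 235.]
```

```bash
python3 -c "
from h import *
t=ctrl.snapshot('scene')[:,:,::-1];a=cv2.resize(t[110:210,205:305],None,fx=4,fy=4,interpolation=2)
b=ctrl.snapshot('top')[:,:,::-1];b=cv2.resize(b[160:260,350:450],None,fx=4,fy=4,interpolation=2)
cv2.imwrite('pics/b.png',np.hstack([a,b]))
for dy in(-.029,.029):
  p=(.5973,-.2045+dy,.21);print(4*(proj('scene',p)-[205,110]),4*(proj('top',p)-[350,160]))
"
```

```text
[185.63275927 183.24972552] [278.36560401 193.93229279]
[245.89380042 247.38846745] [142.63249776 195.25595305]
```

View pics/b.png

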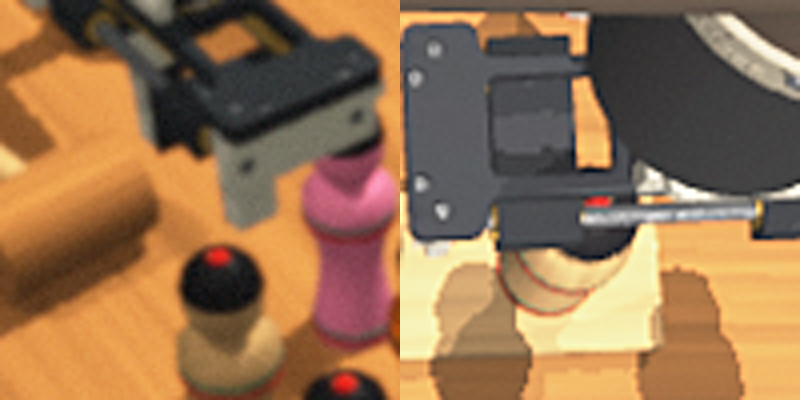

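The crop shows the gripper straddling doll C's head: the crown is at (600,200) in the right half, and the +y fingertip at (248,225) in the left half is beside and above it. I'll go down around the head.

Call:
apply_moves --targets '[{"travel": [-2, 1.5, 10], "roll": 0, "jaw": 58}, {"travel": [0, 0, 10], "roll": 0, "jaw": 58}, {"travel": [0, 0, 10], "roll": 0, "jaw": 58}, {"travel": [0, 0, 10], "roll": 0, "jaw": 58}, {"travel": [0, 0, 10], "roll": 0, "jaw": 58}, {"travel": [0, 0, 8], "roll": 0, "jaw": 58}, {"travel": [0, 0, 0], "roll": 0, "jaw": 58}, {"travel": [0, 0, 0], "roll": 0, "jaw": 58}]'

```text
clock: 3.45
tool_pos: [0.5989, -0.2026, 0.1718]
orientation: [-180.0, -0.0, -178.2]
force: [-0.5, 0.2, -0.3]
opening: 0.0583
gripper_force: 0.0
```

Call:
apply_moves --targets '[{"travel": [0, 1, 0], "roll": 0, "jaw": 58}, {"travel": [0, 1, 0], "roll": 0, "jaw": 58}, {"travel": [0, 1, 0], "roll": 0, "jaw": 58}, {"travel": [0, 1, 0], "roll": 0, "jaw": 58}, {"travel": [0, 1, 0], "roll": 0, "jaw": 58}, {"travel": [0, 0, 0], "roll": 0, "jaw": 58}, {"travel": [0, 0, 0], "roll": 0, "jaw": 58}]'

```text
clock: 4.15
tool_pos: [0.5987, -0.1975, 0.1719]
orientation: [-180.0, 0.0, -178.2]
force: [0.3, -0.6, 0.3]
opening: 0.0582
gripper_force: 0.0
```

Call:
apply_moves --targets '[{"travel": [0, 1, 0], "roll": 0, "jaw": 58}, {"travel": [0, 1, 0], "roll": 0, "jaw": 58}, {"travel": [0, 0, 0], "roll": 0, "jaw": 58}, {"travel": [0, 0, 0], "roll": 0, "jaw": 58}]'

```text
clock: 4.55
tool_pos: [0.5986, -0.1955, 0.1718]
orientation: [-180.0, -0.0, -178.2]
force: [-0.5, 0.6, -0.4]
opening: 0.0582
gripper_force: 0.0
```

Call:
apply_moves --targets '[{"travel": [0, 1, 0], "roll": 0, "jaw": 58}, {"travel": [0, 0, 0], "roll": 0, "jaw": 58}, {"travel": [0, 0, 0], "roll": 0, "jaw": 58}]'

```text
clock: 4.85
tool_pos: [0.5986, -0.1945, 0.1719]
orientation: [180.0, 0.0, -178.2]
force: [0.3, 0.7, 0.6]
opening: 0.0577
gripper_force: 0.0
```

Call:
apply_moves --targets '[{"travel": [0, 1, 0], "roll": 0, "jaw": 58}, {"travel": [0, 0, 0], "roll": 0, "jaw": 58}, {"travel": [0, 0, 0], "roll": 0, "jaw": 58}]'

```text
clock: 5.15
tool_pos: [0.5985, -0.1935, 0.1719]
orientation: [180.0, 0.0, -178.2]
force: [-0.9, -0.1, -0.7]
opening: 0.0578
gripper_force: 0.0
```

Call:
apply_moves --targets '[{"travel": [0, 1, 0], "roll": 0, "jaw": 58}, {"travel": [0, 0, 0], "roll": 0, "jaw": 58}, {"travel": [0, 0, 0], "roll": 0, "jaw": 58}]'

```text
clock: 5.45
tool_pos: [0.5985, -0.1926, 0.1719]
orientation: [-180.0, 0.0, -178.2]
force: [0.1, -1.1, -0.9]
opening: 0.0579
gripper_force: 0.2
```

Call:
apply_moves --targets '[{"travel": [0, 0.7, 0], "roll": 0, "jaw": 58}, {"travel": [0, 0, 0], "roll": 0, "jaw": 58}, {"travel": [0, 0, 0], "roll": 0, "jaw": 58}]'

```text
clock: 5.75
tool_pos: [0.5985, -0.1919, 0.172]
orientation: [-180.0, 0.0, -178.2]
force: [-0.1, -0.2, 1.4]
opening: 0.058
gripper_force: 0.5
```

Call:
apply_moves --targets '[{"travel": [0, 0.7, 0], "roll": 0, "jaw": 58}, {"travel": [0, 0, 0], "roll": 0, "jaw": 58}, {"travel": [0, 0, 0], "roll": 0, "jaw": 58}]'

```text
clock: 6.05
tool_pos: [0.5986, -0.1913, 0.172]
orientation: [-180.0, 0.0, -178.2]
force: [1.1, -1.7, 3.0]
opening: 0.0582
gripper_force: 0.9
```

Call:
apply_moves --targets '[{"travel": [0, 0.7, 0], "roll": 0, "jaw": 58}, {"travel": [0, 0, 0], "roll": 0, "jaw": 58}, {"travel": [0, 0, 0], "roll": 0, "jaw": 58}]'

```text
clock: 6.35
tool_pos: [0.5985, -0.1905, 0.1719]
orientation: [-180.0, 0.0, -178.2]
force: [-0.6, -1.4, 1.8]
opening: 0.0585
gripper_force: 1.0
```

Call:
apply_moves --targets '[{"travel": [0, 0.7, 0], "roll": 0, "jaw": 58}, {"travel": [0, 0, 0], "roll": 0, "jaw": 58}, {"travel": [0, 0, 0], "roll": 0, "jaw": 58}]'

```text
clock: 6.65
tool_pos: [0.5985, -0.1897, 0.1719]
orientation: [180.0, 0.0, -178.2]
force: [-0.1, -1.8, 1.7]
opening: 0.0582
gripper_force: 1.0
```

Call:
apply_moves --targets '[{"travel": [0, 0.7, 0], "roll": 0, "jaw": 58}, {"travel": [0, 0, 0], "roll": 0, "jaw": 58}, {"travel": [0, 0, 0], "roll": 0, "jaw": 58}]'

```text
clock: 6.95
tool_pos: [0.5984, -0.189, 0.1719]
orientation: [180.0, 0.0, -178.2]
force: [-0.6, -1.3, 1.8]
opening: 0.0584
gripper_force: 1.0
```

Call:
apply_moves --targets '[{"travel": [0, 0.7, 0], "roll": 0, "jaw": 58}, {"travel": [0, 0, 0], "roll": 0, "jaw": 58}, {"travel": [0, 0, 0], "roll": 0, "jaw": 58}]'

```text
clock: 7.25
tool_pos: [0.5984, -0.1883, 0.1719]
orientation: [180.0, 0.0, -178.2]
force: [-0.2, -1.7, 1.6]
opening: 0.0578
gripper_force: 1.1
```

Call:
apply_moves --targets '[{"travel": [0, 0.7, 0], "roll": 0, "jaw": 58}, {"travel": [0, 0, 0], "roll": 0, "jaw": 58}, {"travel": [0, 0, 0], "roll": 0, "jaw": 58}]'

```text
clock: 7.55
tool_pos: [0.5984, -0.1876, 0.1719]
orientation: [180.0, 0.0, -178.2]
force: [-0.3, -1.8, 1.5]
opening: 0.0582
gripper_force: 1.1
```

Call:
apply_moves --targets '[{"travel": [0, 0.7, 0], "roll": 0, "jaw": 58}, {"travel": [0, 0, 0], "roll": 0, "jaw": 58}, {"travel": [0, 0, 0], "roll": 0, "jaw": 58}]'

```text
clock: 7.85
tool_pos: [0.5983, -0.1869, 0.1719]
orientation: [180.0, 0.0, -178.2]
force: [-0.5, -1.5, 2.4]
opening: 0.058
gripper_force: 1.1
```

Call:
apply_moves --targets '[{"travel": [0, 0.7, 0], "roll": 0, "jaw": 58}, {"travel": [0, 0, 0], "roll": 0, "jaw": 58}, {"travel": [0, 0, 0], "roll": 0, "jaw": 58}]'

```text
clock: 8.15
tool_pos: [0.5983, -0.1863, 0.1719]
orientation: [-180.0, 0.0, -178.2]
force: [0.6, -1.9, 2.1]
opening: 0.0581
gripper_force: 1.3
```

```bash
python3 -c "
from h import *
t=ctrl.snapshot('scene')[:,:,::-1];a=cv2.resize(t[130:255,215:340],None,fx=4.8,fy=4.8,interpolation=2)
cv2.imwrite('pics/c.png',a)
print(dots(t))
"
```

```text
[(array([290.5, 136.5]), np.int32(12)), (array([314.2, 166.7]), np.int32(16)), (array([363.8, 193.5]), np.int32(19)), (array([290.5, 205.3]), np.int32(22)), (array([379.4, 227.6]), np.int32(25)), (array([326.3, 241.7]), np.int32(26)), (array([193. , 255.3]), np.int32(115))]
```

View pics/c.png

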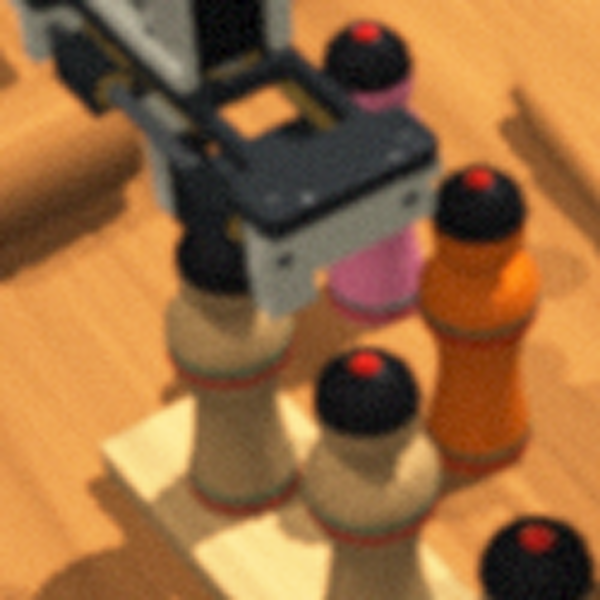

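Doll C's head, left edge at (178,260) in the crop, has moved about 2 px right. Its shoulder, left edge at (166,340), hasn't moved. That suggests C's neck is loose, so I'll push on to the stop.

Call:
apply_moves --targets '[{"travel": [0, 0.5, 0], "roll": 0, "jaw": 58}, {"travel": [0, 0, 0], "roll": 0, "jaw": 58}, {"travel": [0, 0, 0], "roll": 0, "jaw": 58}]'

```text
clock: 8.5
tool_pos: [0.5983, -0.1859, 0.1719]
orientation: [-180.0, 0.0, -178.2]
force: [0.0, -2.4, 2.3]
opening: 0.058
gripper_force: 1.9
```

Call:
apply_moves --targets '[{"travel": [0, 0.5, 0], "roll": 0, "jaw": 58}, {"travel": [0, 0, 0], "roll": 0, "jaw": 58}, {"travel": [0, 0, 0], "roll": 0, "jaw": 58}]'

```text
clock: 8.8
tool_pos: [0.5983, -0.1855, 0.172]
orientation: [-180.0, 0.0, -178.2]
force: [0.4, -4.8, 3.1]
opening: 0.0578
gripper_force: 2.7
```

Call:
apply_moves --targets '[{"travel": [0, 0.5, 0], "roll": 0, "jaw": 58}, {"travel": [0, 0, 0], "roll": 0, "jaw": 58}, {"travel": [0, 0, 0], "roll": 0, "jaw": 58}]'

```text
clock: 9.1
tool_pos: [0.5983, -0.1852, 0.172]
orientation: [-180.0, 0.0, -178.2]
force: [0.3, -6.2, 3.1]
opening: 0.0581
gripper_force: 3.3
```

Call:
apply_moves --targets '[{"travel": [0, -3, 0], "roll": 0, "jaw": 58}, {"travel": [0, -4, 0], "roll": 0, "jaw": 58}, {"travel": [0, -4, 0], "roll": 0, "jaw": 58}, {"travel": [0, 0, 0], "roll": 0, "jaw": 58}, {"travel": [0, 0, 0], "roll": 0, "jaw": 58}]'

```text
clock: 9.6
tool_pos: [0.5985, -0.1957, 0.1715]
orientation: [180.0, -0.0, -178.2]
force: [0.7, 0.1, 0.8]
opening: 0.058
gripper_force: 0.0
```

Call:
apply_moves --targets '[{"travel": [0, -2, 0], "roll": 0, "jaw": 58}, {"travel": [0, -1, 0], "roll": 0, "jaw": 58}, {"travel": [0, -1, 0], "roll": 0, "jaw": 58}, {"travel": [0, -1, 0], "roll": 0, "jaw": 58}, {"travel": [0, -1, 0], "roll": 0, "jaw": 58}, {"travel": [0, -1, 0], "roll": 0, "jaw": 58}, {"travel": [0, 0, 0], "roll": 0, "jaw": 58}, {"travel": [0, 0, 0], "roll": 0, "jaw": 58}]'

```text
clock: 10.4
tool_pos: [0.5988, -0.2028, 0.1719]
orientation: [-180.0, -0.0, -178.2]
force: [-1.9, -0.1, -0.4]
opening: 0.0582
gripper_force: 0.0
```

Call:
apply_moves --targets '[{"travel": [0, -1, 0], "roll": 0, "jaw": 58}, {"travel": [0, -1, 0], "roll": 0, "jaw": 58}, {"travel": [0, 0, 0], "roll": 0, "jaw": 58}, {"travel": [0, 0, 0], "roll": 0, "jaw": 58}]'

```text
clock: 10.8
tool_pos: [0.5989, -0.2048, 0.1719]
orientation: [180.0, 0.0, -178.2]
force: [0.3, 0.3, -0.0]
opening: 0.0581
gripper_force: 0.0
```

Call:
apply_moves --targets '[{"travel": [0, -1, 0], "roll": 0, "jaw": 58}, {"travel": [0, -1, 0], "roll": 0, "jaw": 58}, {"travel": [0, 0, 0], "roll": 0, "jaw": 58}, {"travel": [0, 0, 0], "roll": 0, "jaw": 58}]'

```text
clock: 11.2
tool_pos: [0.599, -0.2067, 0.1719]
orientation: [180.0, 0.0, -178.2]
force: [-0.1, 1.0, 0.3]
opening: 0.0578
gripper_force: 0.3
```

Call:
apply_moves --targets '[{"travel": [0, -1, 0], "roll": 0, "jaw": 58}, {"travel": [0, -1, 0], "roll": 0, "jaw": 58}, {"travel": [0, 0, 0], "roll": 0, "jaw": 58}, {"travel": [0, 0, 0], "roll": 0, "jaw": 58}]'

```text
clock: 11.6
tool_pos: [0.5993, -0.2086, 0.1722]
orientation: [180.0, 0.0, -178.2]
force: [-0.0, 3.5, 3.8]
opening: 0.0581
gripper_force: 2.2
```

Call:
apply_moves --targets '[{"travel": [0, -0.8, 0], "roll": 0, "jaw": 58}, {"travel": [0, -0.7, 0], "roll": 0, "jaw": 58}, {"travel": [0, 0, 0], "roll": 0, "jaw": 58}, {"travel": [0, 0, 0], "roll": 0, "jaw": 58}]'

```text
clock: 12.0
tool_pos: [0.5997, -0.21, 0.1727]
orientation: [180.0, 0.1, -178.2]
force: [-0.9, 4.7, 6.4]
opening: 0.0581
gripper_force: 3.9
```

Call:
apply_moves --targets '[{"travel": [0, -0.7, 0], "roll": 0, "jaw": 58}, {"travel": [0, 0, 0], "roll": 0, "jaw": 58}, {"travel": [0, 0, 0], "roll": 0, "jaw": 58}]'

```text
clock: 12.3
tool_pos: [0.5999, -0.2106, 0.173]
orientation: [180.0, 0.1, -178.2]
force: [0.1, 5.3, 8.8]
opening: 0.0579
gripper_force: 4.5
```

Call:
apply_moves --targets '[{"travel": [0, -0.7, 0], "roll": 0, "jaw": 58}, {"travel": [0, 0, 0], "roll": 0, "jaw": 58}, {"travel": [0, 0, 0], "roll": 0, "jaw": 58}]'

```text
clock: 12.6
tool_pos: [0.6002, -0.2112, 0.1733]
orientation: [180.0, 0.2, -178.2]
force: [-0.2, 5.2, 9.3]
opening: 0.0582
gripper_force: 5.1
```

Call:
apply_moves --targets '[{"travel": [0, 3, 0], "roll": 0, "jaw": 58}, {"travel": [0, 4, 0], "roll": 0, "jaw": 58}, {"travel": [0, 3, 0], "roll": 0, "jaw": 58}, {"travel": [0, 0, 0], "roll": 0, "jaw": 58}, {"travel": [0, 0, 0], "roll": 0, "jaw": 58}]'

```text
clock: 13.1
tool_pos: [0.5986, -0.2017, 0.1715]
orientation: [-180.0, -0.0, -178.2]
force: [-0.3, 0.8, 0.5]
opening: 0.0581
gripper_force: 0.0
```

```bash
python3 -c "
from h import *
for y in (-.157,-.147,-.137):
  for x in (.589,.608):
    for z in(.150,.160): print(x,y,z,(4.8*(proj('scene',(x,y,z))-[215,130])).round())
"
```

```text
0.589 -0.157 0.15 [298. 325.]
0.589 -0.157 0.16 [297. 308.]
0.608 -0.157 0.15 [259. 344.]
0.608 -0.157 0.16 [257. 327.]
0.589 -0.147 0.15 [311. 339.]
0.589 -0.147 0.16 [309. 322.]
0.608 -0.147 0.15 [272. 358.]
0.608 -0.147 0.16 [270. 341.]
0.589 -0.137 0.15 [324. 353.]
0.589 -0.137 0.16 [322. 336.]
0.608 -0.137 0.15 [285. 372.]
0.608 -0.137 0.16 [283. 355.]
```

Call:
apply_moves --targets '[{"travel": [0, 0, 0], "roll": 0, "jaw": 66}, {"travel": [0, 0, 0], "roll": 0, "jaw": 66}, {"travel": [0, 0, 2], "roll": 0, "jaw": 66}, {"travel": [0, 0, 3], "roll": 0, "jaw": 66}, {"travel": [0, 0, 3], "roll": 0, "jaw": 66}, {"travel": [0, 0, 3], "roll": 0, "jaw": 66}, {"travel": [0, 0, 3], "roll": 0, "jaw": 66}, {"travel": [0, 0, 0], "roll": 0, "jaw": 66}, {"travel": [0, 0, 0], "roll": 0, "jaw": 66}]'

```text
clock: 14.0
tool_pos: [0.5988, -0.2017, 0.1578]
orientation: [-180.0, -0.0, -178.2]
force: [0.5, -0.6, 0.1]
opening: 0.0659
gripper_force: 0.0
```

```bash
python3 -c "
from h import *
print(dots(ctrl.snapshot('top')[:,:,::-1])); print(ctrl.get_obs()['force'])
"
```

```text
[(array([336.7, 213.5]), np.int32(24)), (array([384. , 277.2]), np.int32(27)), (array([448.4, 285.3]), np.int32(22)), (array([315.5, 297.8]), np.int32(27))]
[-0.66283334 -0.2058014  -0.52803078]
```

Call:
apply_moves --targets '[{"travel": [0, 3, 0], "roll": 0, "jaw": 66}, {"travel": [0, 3, 0], "roll": 0, "jaw": 66}, {"travel": [0, 2, 0], "roll": 0, "jaw": 66}, {"travel": [0, 0, 0], "roll": 0, "jaw": 66}, {"travel": [0, 0, 0], "roll": 0, "jaw": 66}]'

```text
clock: 14.55
tool_pos: [0.5986, -0.1935, 0.1579]
orientation: [-180.0, 0.0, -178.2]
force: [0.4, -0.9, 0.2]
opening: 0.066
gripper_force: 0.0
```

Call:
apply_moves --targets '[{"travel": [0, 1, 0], "roll": 0, "jaw": 66}, {"travel": [0, 1, 0], "roll": 0, "jaw": 66}, {"travel": [0, 0, 0], "roll": 0, "jaw": 66}, {"travel": [0, 0, 0], "roll": 0, "jaw": 66}]'

```text
clock: 14.95
tool_pos: [0.5985, -0.1917, 0.1578]
orientation: [-180.0, -0.0, -178.2]
force: [0.2, -0.1, 0.3]
opening: 0.0658
gripper_force: 0.0
```

Call:
apply_moves --targets '[{"travel": [0, 1, 0], "roll": 0, "jaw": 66}, {"travel": [0, 0.5, 0], "roll": 0, "jaw": 66}, {"travel": [0, 0, 0], "roll": 0, "jaw": 66}, {"travel": [0, 0, 0], "roll": 0, "jaw": 66}]'

```text
clock: 15.35
tool_pos: [0.5985, -0.1901, 0.1579]
orientation: [-180.0, 0.0, -178.2]
force: [0.3, -1.3, 0.8]
opening: 0.0658
gripper_force: 0.0
```

Call:
apply_moves --targets '[{"travel": [0, 1, 0], "roll": 0, "jaw": 66}, {"travel": [0, 0, 0], "roll": 0, "jaw": 66}, {"travel": [0, 0, 0], "roll": 0, "jaw": 66}]'

```text
clock: 15.65
tool_pos: [0.5985, -0.1891, 0.1579]
orientation: [-180.0, 0.0, -178.2]
force: [0.6, -0.3, -0.0]
opening: 0.0661
gripper_force: 0.0
```

Call:
apply_moves --targets '[{"travel": [0, 1, 0], "roll": 0, "jaw": 66}, {"travel": [0, 0, 0], "roll": 0, "jaw": 66}, {"travel": [0, 0, 0], "roll": 0, "jaw": 66}]'

```text
clock: 15.95
tool_pos: [0.5984, -0.1882, 0.1579]
orientation: [-180.0, -0.0, -178.2]
force: [0.7, -1.4, 0.6]
opening: 0.0661
gripper_force: 0.2
```

Call:
apply_moves --targets '[{"travel": [0, 1, 0], "roll": 0, "jaw": 66}, {"travel": [0, 0, 0], "roll": 0, "jaw": 66}, {"travel": [0, 0, 0], "roll": 0, "jaw": 66}]'

```text
clock: 16.25
tool_pos: [0.5984, -0.1872, 0.1579]
orientation: [-180.0, 0.0, -178.2]
force: [0.2, -0.9, 0.5]
opening: 0.0663
gripper_force: 0.3
```

Call:
apply_moves --targets '[{"travel": [0, 0.7, 0], "roll": 0, "jaw": 66}, {"travel": [0, 0, 0], "roll": 0, "jaw": 66}, {"travel": [0, 0, 0], "roll": 0, "jaw": 66}]'

```text
clock: 16.55
tool_pos: [0.5984, -0.1866, 0.158]
orientation: [-180.0, 0.0, -178.2]
force: [-0.5, -1.4, 0.7]
opening: 0.0661
gripper_force: 0.8
```

Call:
apply_moves --targets '[{"travel": [0, 0.7, 0], "roll": 0, "jaw": 66}, {"travel": [0, 0, 0], "roll": 0, "jaw": 66}, {"travel": [0, 0, 0], "roll": 0, "jaw": 66}]'

```text
clock: 16.85
tool_pos: [0.5984, -0.1858, 0.1579]
orientation: [-180.0, 0.0, -178.2]
force: [0.0, -1.3, 0.9]
opening: 0.0666
gripper_force: 0.8
```

Call:
apply_moves --targets '[{"travel": [0, 1, 0], "roll": 0, "jaw": 66}, {"travel": [0, 0, 0], "roll": 0, "jaw": 66}, {"travel": [0, 0, 0], "roll": 0, "jaw": 66}]'

```text
clock: 17.15
tool_pos: [0.5983, -0.1851, 0.158]
orientation: [-180.0, 0.0, -178.2]
force: [0.3, -4.6, 0.5]
opening: 0.0658
gripper_force: 2.3
```

Call:
apply_moves --targets '[{"travel": [0, 1, 0], "roll": 0, "jaw": 66}, {"travel": [0, 0, 0], "roll": 0, "jaw": 66}, {"travel": [0, 0, 0], "roll": 0, "jaw": 66}]'

```text
clock: 17.45
tool_pos: [0.5983, -0.1846, 0.1581]
orientation: [-179.9, 0.0, -178.2]
force: [-0.9, -7.3, 1.8]
opening: 0.0661
gripper_force: 3.5
```

Call:
apply_moves --targets '[{"travel": [0, 0.7, 0], "roll": 0, "jaw": 66}, {"travel": [0, 0, 0], "roll": 0, "jaw": 66}, {"travel": [0, 0, 0], "roll": 0, "jaw": 66}]'

```text
clock: 17.75
tool_pos: [0.5983, -0.1843, 0.1582]
orientation: [-179.9, 0.0, -178.2]
force: [0.3, -9.5, 0.7]
opening: 0.0659
gripper_force: 4.4
```

Call:
apply_moves --targets '[{"travel": [0, 0.7, 0], "roll": 0, "jaw": 66}, {"travel": [0, 0, 0], "roll": 0, "jaw": 66}, {"travel": [0, 0, 0], "roll": 0, "jaw": 66}]'

```text
clock: 18.05
tool_pos: [0.5983, -0.1839, 0.1583]
orientation: [-179.9, 0.0, -178.2]
force: [-0.2, -10.7, 0.9]
opening: 0.0661
gripper_force: 5.1
```

Call:
apply_moves --targets '[{"travel": [0, -5, 0], "roll": 0, "jaw": 66}, {"travel": [0, -6, 0], "roll": 0, "jaw": 66}, {"travel": [0, 0, -30], "roll": 0, "jaw": 66}, {"travel": [0, 0, -35], "roll": 0, "jaw": 66}, {"travel": [0, 15, 0], "roll": 0, "jaw": 66}, {"travel": [0, 30, 0], "roll": 0, "jaw": 66}, {"travel": [0, 30, 0], "roll": 0, "jaw": 66}, {"travel": [0, 29, 0], "roll": 0, "jaw": 66}, {"travel": [0, 0, 0], "roll": 0, "jaw": 66}, {"travel": [0, 0, 0], "roll": 0, "jaw": 66}]'

```text
clock: 19.05
tool_pos: [0.5952, -0.0884, 0.2227]
orientation: [180.0, -0.0, -178.1]
force: [-0.8, -0.6, 0.1]
opening: 0.0662
gripper_force: 0.0
```

```bash
python3 -c "
from h import *
go(.5955,-.091,.158,-178.2)
t=ctrl.snapshot('scene')[:,:,::-1];cv2.imwrite('pics/c_after.png',t);print(dots(t))
"
```

```text
t 19.05 pos [ 0.5952 -0.0884  0.2227] roll 0.1 then travel [-0.2 -2.6 64.7] F [-0.8 -0.6  0.1]
[(array([260.8, 176.4]), np.int32(24)), (array([364.2, 193.5]), np.int32(16)), (array([290.5, 205.4]), np.int32(23)), (array([379.6, 227.7]), np.int32(23)), (array([326.3, 241.9]), np.int32(24)), (array([193.9, 254.6]), np.int32(125))]
```

```bash
python3 -c "
from h import *
b=ctrl.snapshot('top')[:,:,::-1];print(dots(b)); print([atz('top',c,.1855).round(4) for c,a in dots(b)])
a=cv2.imread('pics/scene0.png')[155:255,225:350];c=cv2.imread('pics/c_after.png')[155:255,225:350]
cv2.imwrite('pics/d.png',np.hstack([cv2.resize(i,None,fx=3.2,fy=3.2,interpolation=2) for i in(a,c)]))
"
```

```text
[(array([399. , 157.8]), np.int32(41)), (array([384. , 277.3]), np.int32(28)), (array([266.6, 279.4]), np.int32(25)), (array([448.4, 285.3]), np.int32(22)), (array([315.5, 297.9]), np.int32(26))]
[array([ 0.6956, -0.2054,  0.1855]), array([ 0.4816, -0.1728,  0.1855]), array([0.4796, 0.0308, 0.1855]), array([ 0.4668, -0.2834,  0.1855]), array([ 0.4471, -0.0539,  0.1855])]
```

View pics/d.png

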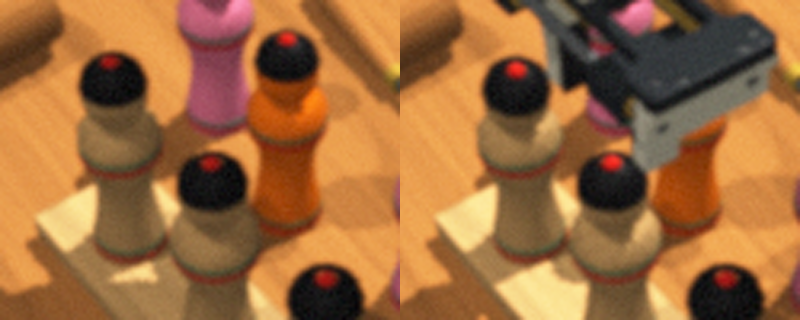

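The right half (after) shows doll C's head, cap at (516,70), leaning toward the camera compared with before, cap at (110,63). Its body hasn't moved, so C is the loose one and is lolling toward +y. I'll go back and rock it over to −y at the lower height.

Call:
apply_moves --targets '[{"travel": [0, -20, 0], "roll": 0, "jaw": 66}, {"travel": [0, -35, 0], "roll": 0, "jaw": 66}, {"travel": [0, -35, 0], "roll": 0, "jaw": 66}, {"travel": [0, -20, 0], "roll": 0, "jaw": 66}, {"travel": [0, 0, 0], "roll": 0, "jaw": 66}, {"travel": [0, 0, 10], "roll": 0, "jaw": 66}, {"travel": [0, 0, 15], "roll": 0, "jaw": 66}, {"travel": [0, 0, 20], "roll": 0, "jaw": 66}, {"travel": [0, 0, 20], "roll": 0, "jaw": 66}, {"travel": [0, 0, 0], "roll": 0, "jaw": 66}]'

```text
clock: 20.15
tool_pos: [0.5966, -0.1984, 0.1543]
orientation: [179.9, -0.3, -178.2]
force: [-0.6, 0.5, -0.4]
opening: 0.066
gripper_force: 0.0
```

Call:
apply_moves --targets '[{"travel": [0, -2, 0], "roll": 0, "jaw": 66}, {"travel": [0, -2, 0], "roll": 0, "jaw": 66}, {"travel": [0, -1, 0], "roll": 0, "jaw": 66}, {"travel": [0, 0, 0], "roll": 0, "jaw": 66}, {"travel": [0, 0, 0], "roll": 0, "jaw": 66}]'

```text
clock: 20.65
tool_pos: [0.5991, -0.2044, 0.1584]
orientation: [-180.0, 0.0, -178.2]
force: [0.0, 0.3, 0.0]
opening: 0.0656
gripper_force: 0.0
```

Call:
apply_moves --targets '[{"travel": [0, -1, 0], "roll": 0, "jaw": 66}, {"travel": [0, -1, 0], "roll": 0, "jaw": 66}, {"travel": [0, -1, 0], "roll": 0, "jaw": 66}, {"travel": [0, 0, 0], "roll": 0, "jaw": 66}, {"travel": [0, 0, 0], "roll": 0, "jaw": 66}]'

```text
clock: 21.15
tool_pos: [0.599, -0.2074, 0.1578]
orientation: [180.0, -0.0, -178.2]
force: [0.3, 0.2, 0.3]
opening: 0.0658
gripper_force: 0.0
```

Call:
apply_moves --targets '[{"travel": [0, -1, 0], "roll": 0, "jaw": 66}, {"travel": [0, -1, 0], "roll": 0, "jaw": 66}, {"travel": [0, 0, 0], "roll": 0, "jaw": 66}, {"travel": [0, 0, 0], "roll": 0, "jaw": 66}]'

```text
clock: 21.55
tool_pos: [0.5991, -0.2092, 0.1579]
orientation: [180.0, 0.0, -178.2]
force: [-0.0, 3.2, 1.0]
opening: 0.0662
gripper_force: 1.0
```

Call:
apply_moves --targets '[{"travel": [0, -1, 0], "roll": 0, "jaw": 66}, {"travel": [0, -1, 0], "roll": 0, "jaw": 66}, {"travel": [0, 0, 0], "roll": 0, "jaw": 66}, {"travel": [0, 0, 0], "roll": 0, "jaw": 66}]'

```text
clock: 21.95
tool_pos: [0.5992, -0.2114, 0.1579]
orientation: [-180.0, 0.0, -178.2]
force: [0.1, 1.7, 2.2]
opening: 0.0658
gripper_force: 0.9
```

Call:
apply_moves --targets '[{"travel": [0, -1, 0], "roll": 0, "jaw": 66}, {"travel": [0, -1, 0], "roll": 0, "jaw": 66}, {"travel": [0, 0, 0], "roll": 0, "jaw": 66}, {"travel": [0, 0, 0], "roll": 0, "jaw": 66}]'

```text
clock: 22.35
tool_pos: [0.5991, -0.2135, 0.1578]
orientation: [-180.0, -0.0, -178.2]
force: [-0.6, 0.8, 1.1]
opening: 0.0661
gripper_force: 0.6
```

Call:
apply_moves --targets '[{"travel": [0, -1, 0], "roll": 0, "jaw": 66}, {"travel": [0, -1, 0], "roll": 0, "jaw": 66}, {"travel": [0, 0, 0], "roll": 0, "jaw": 66}, {"travel": [0, 0, 0], "roll": 0, "jaw": 66}]'

```text
clock: 22.75
tool_pos: [0.5992, -0.2154, 0.1578]
orientation: [-180.0, -0.0, -178.2]
force: [0.4, 1.7, 1.2]
opening: 0.066
gripper_force: 0.7
```

Call:
apply_moves --targets '[{"travel": [0, -1, 0], "roll": 0, "jaw": 66}, {"travel": [0, -0.5, 0], "roll": 0, "jaw": 66}, {"travel": [0, 0, 0], "roll": 0, "jaw": 66}, {"travel": [0, 0, 0], "roll": 0, "jaw": 66}]'

```text
clock: 23.15
tool_pos: [0.5993, -0.2169, 0.1578]
orientation: [-180.0, -0.0, -178.2]
force: [-0.2, 1.9, 0.9]
opening: 0.0662
gripper_force: 0.7
```

Call:
apply_moves --targets '[{"travel": [0, -1, 0], "roll": 0, "jaw": 66}, {"travel": [0, 0, 0], "roll": 0, "jaw": 66}, {"travel": [0, 0, 0], "roll": 0, "jaw": 66}]'

```text
clock: 23.45
tool_pos: [0.5993, -0.2179, 0.1579]
orientation: [-180.0, -0.0, -178.2]
force: [-0.5, 1.5, 1.0]
opening: 0.0657
gripper_force: 0.6
```

Call:
apply_moves --targets '[{"travel": [0, -1, 0], "roll": 0, "jaw": 66}, {"travel": [0, 0, 0], "roll": 0, "jaw": 66}, {"travel": [0, 0, 0], "roll": 0, "jaw": 66}]'

```text
clock: 23.75
tool_pos: [0.5994, -0.2186, 0.1579]
orientation: [180.0, 0.0, -178.2]
force: [-0.2, 4.0, 1.0]
opening: 0.0662
gripper_force: 2.1
```

Call:
apply_moves --targets '[{"travel": [0, -0.7, 0], "roll": 0, "jaw": 66}, {"travel": [0, 0, 0], "roll": 0, "jaw": 66}, {"travel": [0, 0, 0], "roll": 0, "jaw": 66}]'

```text
clock: 24.05
tool_pos: [0.5994, -0.2189, 0.1579]
orientation: [180.0, 0.0, -178.2]
force: [-1.9, 6.9, 3.0]
opening: 0.066
gripper_force: 3.3
```

Call:
apply_moves --targets '[{"travel": [0, 5, 0], "roll": 0, "jaw": 66}, {"travel": [0, 5, 0], "roll": 0, "jaw": 66}, {"travel": [0, 2, -5], "roll": 0, "jaw": 66}, {"travel": [0, 0, -35], "roll": 0, "jaw": 66}, {"travel": [0, 0, -40], "roll": 0, "jaw": 80}, {"travel": [0, 0, 0], "roll": -8, "jaw": 80}, {"travel": [0, 0, 0], "roll": -8, "jaw": 80}, {"travel": [0, 0, 0], "roll": -8, "jaw": 80}, {"travel": [0, 0, 0], "roll": -8, "jaw": 80}, {"travel": [0, 0, 0], "roll": -8, "jaw": 80}]'

```text
clock: 25.05
tool_pos: [0.5989, -0.2078, 0.2383]
orientation: [-180.0, -0.0, -137.9]
force: [0.1, -0.4, 0.6]
opening: 0.0801
gripper_force: 0.0
```

Call:
apply_moves --targets '[{"travel": [0, 0, 0], "roll": -8, "jaw": 80}, {"travel": [0, 0, 0], "roll": -8, "jaw": 80}, {"travel": [0, 0, 0], "roll": -8, "jaw": 80}, {"travel": [0, 0, 0], "roll": -8, "jaw": 80}, {"travel": [0, 0, 0], "roll": -8, "jaw": 80}, {"travel": [0, 0, 0], "roll": -8, "jaw": 80}, {"travel": [0, 0, 0], "roll": -2, "jaw": 80}, {"travel": [0, 0, 0], "roll": 0, "jaw": 80}, {"travel": [0, 0, 0], "roll": 0, "jaw": 80}]'

```text
clock: 25.95
tool_pos: [0.599, -0.2076, 0.2381]
orientation: [-180.0, -0.0, -88.3]
force: [-0.4, -0.0, 0.3]
opening: 0.0799
gripper_force: 0.0
```

```bash
python3 -c "
from h import *
go(.599,-.2025,.235,-88.2); p=ctrl.get_obs()['tool_pos']
t=ctrl.snapshot('scene')[:,:,::-1];print(dots(t))
a=t[95:245,215:365].copy()
a=cv2.resize(a,None,fx=4,fy=4,interpolation=2)
for dz,col in((0,(255,0,0)),(-.022,(0,255,0)),(.044,(255,0,255))):
  for s in(-1,1):
    for w in(-.0095,.0095):
      q=4*(proj('scene',p+[s*.040,w,dz])-[215,95]); cv2.circle(a,tuple(int(v) for v in q),3,col,-1)
cv2.imwrite('pics/e.png',a)
"
```

```text
t 25.95 pos [ 0.599  -0.2076  0.2381] roll -0.07 then travel [-5.1 -0.2  3.1] F [-0.4 -0.   0.3]
[(array([290.6, 136.5]), np.int32(10)), (array([314.1, 166.6]), np.int32(15)), (array([255.7, 171.9]), np.int32(9)), (array([363.4, 193.6]), np.int32(18)), (array([290.5, 205.3]), np.int32(24)), (array([379.4, 227.6]), np.int32(25)), (array([326.4, 241.8]), np.int32(26)), (array([193. , 255.4]), np.int32(112))]
```

View pics/e.png

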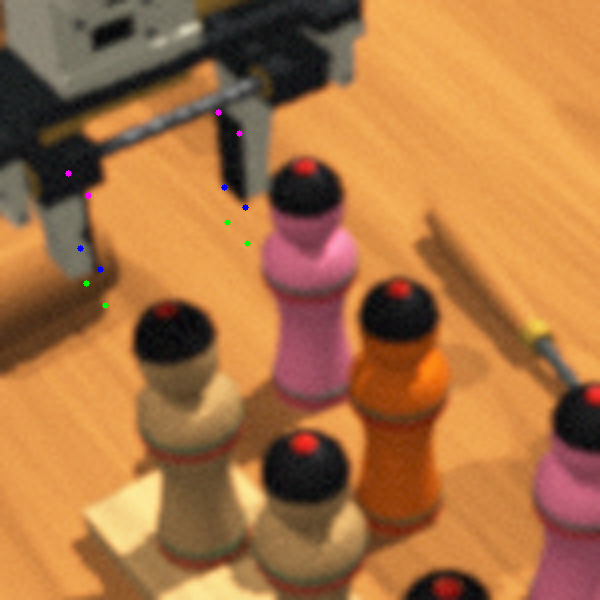

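The overlay shows the pads' lower edges, (222,185)–(248,205), on the blue TCP-level dots, so the fingertips sit about level with the reported TCP. C's head now lolls toward −y, cap at (172,330). I'll go down in steps, watching the vertical force.

Call:
apply_moves --targets '[{"travel": [-5, 0, 10], "roll": 0, "jaw": 80}, {"travel": [0, 0, 20], "roll": 0, "jaw": 80}, {"travel": [0, 0, 20], "roll": 0, "jaw": 80}, {"travel": [0, 0, 15], "roll": 0, "jaw": 80}, {"travel": [0, 0, 10], "roll": 0, "jaw": 80}, {"travel": [0, 0, 7], "roll": 0, "jaw": 80}, {"travel": [0, 0, 3], "roll": 0, "jaw": 80}, {"travel": [0, 0, 2], "roll": 0, "jaw": 80}, {"travel": [0, 0, 0], "roll": 0, "jaw": 80}, {"travel": [0, 0, 0], "roll": 0, "jaw": 80}]'

```text
clock: 27.0
tool_pos: [0.5992, -0.2026, 0.1514]
orientation: [-179.9, -0.0, -88.2]
force: [-0.1, 0.3, -0.3]
opening: 0.0798
gripper_force: 0.0
```

Call:
apply_moves --targets '[{"travel": [0, 0, 2], "roll": 0, "jaw": 80}, {"travel": [0, 0, 2], "roll": 0, "jaw": 80}, {"travel": [0, 0, 1], "roll": 0, "jaw": 80}, {"travel": [0, 0, 0], "roll": 0, "jaw": 80}, {"travel": [0, 0, 0], "roll": 0, "jaw": 80}]'

```text
clock: 27.5
tool_pos: [0.5988, -0.2026, 0.1458]
orientation: [180.0, -0.0, -88.2]
force: [-0.5, -0.4, 0.1]
opening: 0.08
gripper_force: 0.0
```

Call:
apply_moves --targets '[{"travel": [0, 0, 1], "roll": 0, "jaw": 80}, {"travel": [0, 0, 1], "roll": 0, "jaw": 80}, {"travel": [0, 0, 1], "roll": 0, "jaw": 80}, {"travel": [0, 0, 0], "roll": 0, "jaw": 80}, {"travel": [0, 0, 0], "roll": 0, "jaw": 80}]'

```text
clock: 28.0
tool_pos: [0.5988, -0.2026, 0.1428]
orientation: [180.0, 0.0, -88.2]
force: [0.1, 0.2, 0.4]
opening: 0.0802
gripper_force: 0.0
```

Call:
apply_moves --targets '[{"travel": [0, 0, 1], "roll": 0, "jaw": 80}, {"travel": [0, 0, 1], "roll": 0, "jaw": 80}, {"travel": [0, 0, 0], "roll": 0, "jaw": 80}, {"travel": [0, 0, 0], "roll": 0, "jaw": 80}]'

```text
clock: 28.4
tool_pos: [0.5988, -0.2026, 0.1408]
orientation: [180.0, -0.0, -88.2]
force: [-1.1, 0.4, -0.3]
opening: 0.0799
gripper_force: 0.0
```

Call:
apply_moves --targets '[{"travel": [0, 0, 1], "roll": 0, "jaw": 80}, {"travel": [0, 0, 1], "roll": 0, "jaw": 80}, {"travel": [0, 0, 0], "roll": 0, "jaw": 80}, {"travel": [0, 0, 0], "roll": 0, "jaw": 80}]'

```text
clock: 28.8
tool_pos: [0.5988, -0.2026, 0.1388]
orientation: [180.0, -0.0, -88.2]
force: [0.3, 0.3, -0.3]
opening: 0.0799
gripper_force: 0.0
```

Call:
apply_moves --targets '[{"travel": [0, 0, 1], "roll": 0, "jaw": 80}, {"travel": [0, 0, 1], "roll": 0, "jaw": 80}, {"travel": [0, 0, 1], "roll": 0, "jaw": 80}, {"travel": [0, 0, 1], "roll": 0, "jaw": 80}, {"travel": [0, 0, 0], "roll": 0, "jaw": 80}, {"travel": [0, 0, 0], "roll": 0, "jaw": 80}]'

```text
clock: 29.4
tool_pos: [0.5988, -0.2026, 0.1348]
orientation: [180.0, -0.0, -88.2]
force: [-0.6, 0.2, 0.1]
opening: 0.0801
gripper_force: 0.0
```

Call:
apply_moves --targets '[{"travel": [0, 0, 1], "roll": 0, "jaw": 80}, {"travel": [0, 0, 1], "roll": 0, "jaw": 80}, {"travel": [0, 0, 1], "roll": 0, "jaw": 80}, {"travel": [0, 0, 1], "roll": 0, "jaw": 80}, {"travel": [0, 0, 0], "roll": 0, "jaw": 80}, {"travel": [0, 0, 0], "roll": 0, "jaw": 80}]'

```text
clock: 30.0
tool_pos: [0.5988, -0.2026, 0.1308]
orientation: [180.0, -0.0, -88.2]
force: [-0.8, -0.2, -0.4]
opening: 0.0801
gripper_force: 0.0
```

Call:
apply_moves --targets '[{"travel": [0, 0, 1], "roll": 0, "jaw": 80}, {"travel": [0, 0, 1], "roll": 0, "jaw": 80}, {"travel": [0, 0, 1], "roll": 0, "jaw": 80}, {"travel": [0, 0, 1], "roll": 0, "jaw": 80}, {"travel": [0, 0, 0], "roll": 0, "jaw": 80}, {"travel": [0, 0, 0], "roll": 0, "jaw": 80}]'

```text
clock: 30.6
tool_pos: [0.5988, -0.2026, 0.1268]
orientation: [180.0, -0.0, -88.2]
force: [-0.3, 0.0, -0.0]
opening: 0.08
gripper_force: 0.0
```

```bash
python3 -c "
from h import *
t=ctrl.snapshot('scene')[:,:,::-1];print(dots(t))
cv2.imwrite('pics/f.png',cv2.resize(t[125:275,190:340],None,fx=4,fy=4,interpolation=2))
"
```

```text
[(array([313.9, 166.7]), np.int32(16)), (array([256.3, 172.1]), np.int32(11)), (array([363.8, 193.6]), np.int32(17)), (array([290.5, 205.4]), np.int32(23)), (array([379.4, 227.6]), np.int32(25)), (array([326.2, 241.7]), np.int32(28)), (array([193.3, 255. ]), np.int32(121))]
```

View pics/f.png

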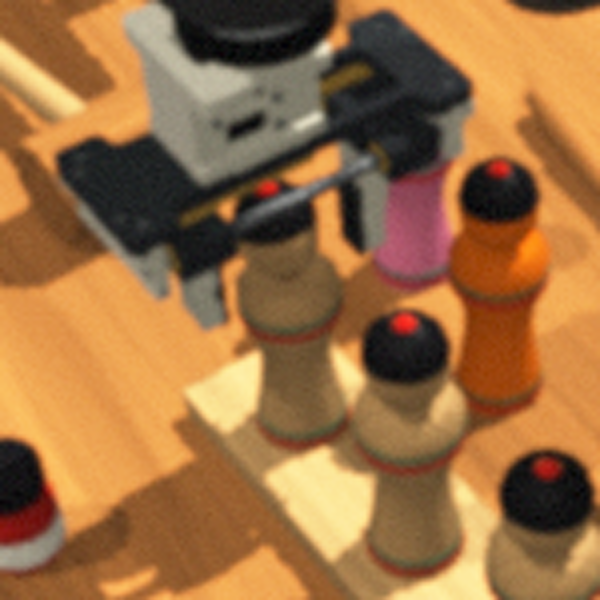

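The picture shows the fingers either side of the loose doll's shoulder, left tip at (210,325). The crown dot at (266,187) is just under the gripper frame, and there's no contact yet. I'll go down a few more millimetres.

Call:
apply_moves --targets '[{"travel": [0, 0, 1], "roll": 0, "jaw": 80}, {"travel": [0, 0, 1], "roll": 0, "jaw": 80}, {"travel": [0, 0, 0], "roll": 0, "jaw": 80}, {"travel": [0, 0, 0], "roll": 0, "jaw": 80}]'

```text
clock: 31.05
tool_pos: [0.5988, -0.2026, 0.1248]
orientation: [180.0, -0.0, -88.2]
force: [-0.1, -0.3, -0.1]
opening: 0.0803
gripper_force: 0.0
```

Call:
apply_moves --targets '[{"travel": [0, 0, 1], "roll": 0, "jaw": 80}, {"travel": [0, 0, 1], "roll": 0, "jaw": 80}, {"travel": [0, 0, 0], "roll": 0, "jaw": 80}, {"travel": [0, 0, 0], "roll": 0, "jaw": 80}]'

```text
clock: 31.45
tool_pos: [0.5988, -0.2026, 0.1228]
orientation: [180.0, -0.0, -88.2]
force: [0.8, 0.3, 0.1]
opening: 0.0801
gripper_force: 0.0
```

Call:
apply_moves --targets '[{"travel": [0, 0, 1], "roll": 0, "jaw": 80}, {"travel": [0, 0, 0], "roll": 0, "jaw": 80}, {"travel": [0, 0, 0], "roll": 0, "jaw": 80}]'

```text
clock: 31.75
tool_pos: [0.5988, -0.2026, 0.1218]
orientation: [180.0, -0.0, -88.2]
force: [1.1, 0.6, 0.3]
opening: 0.0802
gripper_force: 0.0
```

Call:
apply_moves --targets '[{"travel": [0, 0, 1], "roll": 0, "jaw": 80}, {"travel": [0, 0, 1], "roll": 0, "jaw": 80}, {"travel": [0, 0, 0], "roll": 0, "jaw": 80}, {"travel": [0, 0, 0], "roll": 0, "jaw": 80}]'

```text
clock: 32.15
tool_pos: [0.5988, -0.2026, 0.1198]
orientation: [180.0, -0.0, -88.2]
force: [0.2, -1.1, -0.2]
opening: 0.0799
gripper_force: 0.0
```

Call:
apply_moves --targets '[{"travel": [0, 0, 1], "roll": 0, "jaw": 80}, {"travel": [0, 0, 0], "roll": 0, "jaw": 80}, {"travel": [0, 0, 0], "roll": 0, "jaw": 80}]'

```text
clock: 32.45
tool_pos: [0.5988, -0.2025, 0.1188]
orientation: [180.0, 0.0, -88.2]
force: [-0.0, -0.0, 1.0]
opening: 0.0801
gripper_force: 0.0
```

Call:
apply_moves --targets '[{"travel": [0, 0, 1], "roll": 0, "jaw": 80}, {"travel": [0, 0, 0], "roll": 0, "jaw": 80}, {"travel": [0, 0, 0], "roll": 0, "jaw": 80}]'

```text
clock: 32.75
tool_pos: [0.5988, -0.2026, 0.1178]
orientation: [180.0, -0.0, -88.2]
force: [-0.6, -0.1, -0.2]
opening: 0.0803
gripper_force: 0.0
```

Call:
apply_moves --targets '[{"travel": [0, 0, 0], "roll": 0, "jaw": 70}, {"travel": [0, 0, 0], "roll": 0, "jaw": 64}, {"travel": [0, 0, 0], "roll": 0, "jaw": 60}, {"travel": [0, 0, 0], "roll": 0, "jaw": 57}, {"travel": [0, 0, 0], "roll": 0, "jaw": 55}, {"travel": [0, 0, 0], "roll": 0, "jaw": 54}, {"travel": [0, 0, 0], "roll": 0, "jaw": 54}, {"travel": [0, 0, 0], "roll": 0, "jaw": 54}]'

```text
clock: 33.55
tool_pos: [0.5987, -0.2026, 0.1179]
orientation: [180.0, -0.0, -88.2]
force: [-1.8, 0.2, 1.9]
opening: 0.0547
gripper_force: 30.0
```

Call:
apply_moves --targets '[{"travel": [0, 0, -2], "roll": 0, "jaw": 50}, {"travel": [0, 0, -3], "roll": 0, "jaw": 50}, {"travel": [0, 0, -3], "roll": 0, "jaw": 50}, {"travel": [0, 0, -2], "roll": 0, "jaw": 50}, {"travel": [0, 0, 0], "roll": 0, "jaw": 50}, {"travel": [0, 0, 0], "roll": 0, "jaw": 50}]'

```text
clock: 34.15
tool_pos: [0.5989, -0.2025, 0.1279]
orientation: [-180.0, 0.0, -88.2]
force: [0.7, 0.1, -3.3]
opening: 0.0547
gripper_force: 30.0
```

```bash
python3 -c "
from h import *
t=ctrl.snapshot('scene')[:,:,::-1];print(dots(t));print(ctrl.get_obs()['force'],ctrl.get_obs()['opening'])
"
```

```text
[(array([313.9, 166.7]), np.int32(16)), (array([364. , 193.5]), np.int32(16)), (array([290.6, 205.2]), np.int32(23)), (array([379.6, 227.7]), np.int32(27)), (array([326.4, 241.7]), np.int32(26)), (array([193.3, 254.9]), np.int32(121))]
[-1.07283311  0.54506179 -2.05226423] 0.054414846629923866
```

Call:
apply_moves --targets '[{"travel": [0, 0, -8], "roll": 0, "jaw": 50}, {"travel": [0, 0, -14], "roll": 0, "jaw": 50}, {"travel": [0, 0, -20], "roll": 0, "jaw": 50}, {"travel": [0, 0, -25], "roll": 0, "jaw": 50}, {"travel": [0, 0, -30], "roll": 0, "jaw": 50}, {"travel": [0, 0, -30], "roll": 0, "jaw": 50}, {"travel": [0, 0, -30], "roll": 0, "jaw": 50}, {"travel": [0, 0, -22], "roll": 0, "jaw": 50}, {"travel": [0, 0, -12], "roll": 0, "jaw": 50}, {"travel": [0, 0, 0], "roll": 0, "jaw": 50}]'

```text
clock: 35.2
tool_pos: [0.5994, -0.2027, 0.3214]
orientation: [-179.8, -0.0, -88.2]
force: [0.5, -0.7, -3.2]
opening: 0.0547
gripper_force: 30.0
```

```bash
python3 -c "
from h import *
go(.457,.266,.318,-90);print(ctrl.get_obs()['opening'])
"
```

```text
t 35.2 pos [ 0.5994 -0.2027  0.3214] roll 1.81 then travel [-468.7  142.4    3.4] F [ 0.5 -0.7 -3.2]
0.054692371956098926
```

Call:
apply_moves --targets '[{"travel": [0, 0, 0], "roll": 1.8, "jaw": 50}, {"travel": [-10, 3, 0], "roll": 0, "jaw": 50}, {"travel": [-20, 6, 0], "roll": 0, "jaw": 50}, {"travel": [-30, 9, 0], "roll": 0, "jaw": 50}, {"travel": [-36, 11, 0], "roll": 0, "jaw": 50}, {"travel": [-36, 11, 0], "roll": 0, "jaw": 50}, {"travel": [-36, 11, 0], "roll": 0, "jaw": 50}, {"travel": [-36, 11, 0], "roll": 0, "jaw": 50}, {"travel": [-36, 11, 0], "roll": 0, "jaw": 50}, {"travel": [-36, 11, 0], "roll": 0, "jaw": 50}]'

```text
clock: 36.2
tool_pos: [0.5133, 0.0749, 0.3179]
orientation: [179.9, -0.0, -89.9]
force: [0.9, 0.6, -2.2]
opening: 0.0542
gripper_force: 30.0
```

Call:
apply_moves --targets '[{"travel": [-36, 11, 0], "roll": 0, "jaw": 50}, {"travel": [-36, 11, 0], "roll": 0, "jaw": 50}, {"travel": [-36, 11, 0], "roll": 0, "jaw": 50}, {"travel": [-36, 11, 0], "roll": 0, "jaw": 50}, {"travel": [-29, 9, 0], "roll": 0, "jaw": 50}, {"travel": [-14, 4, 0], "roll": 0, "jaw": 50}, {"travel": [-6, 2, 0], "roll": 0, "jaw": 50}, {"travel": [0, 0, 0], "roll": 0, "jaw": 50}, {"travel": [0, 0, 0], "roll": 0, "jaw": 50}]'

```text
clock: 37.1
tool_pos: [0.4559, 0.2656, 0.3187]
orientation: [180.0, -0.0, -90.0]
force: [-0.8, 0.3, -2.9]
opening: 0.0541
gripper_force: 30.0
```

```bash
python3 -c "
from h import *
go(.457,.266,.150,-90);print(ctrl.get_obs()['opening'])
"
```

```text
t 37.1 pos [0.4559 0.2656 0.3187] roll -0.02 then travel [ -0.4  -1.1 168.7] F [-0.8  0.3 -2.9]
0.05409012402764381
```

Call:
apply_moves --targets '[{"travel": [0, 0, 10], "roll": 0, "jaw": 50}, {"travel": [0, 0, 20], "roll": 0, "jaw": 50}, {"travel": [0, 0, 30], "roll": 0, "jaw": 50}, {"travel": [0, 0, 35], "roll": 0, "jaw": 50}, {"travel": [0, 0, 35], "roll": 0, "jaw": 50}, {"travel": [0, 0, 30], "roll": 0, "jaw": 50}, {"travel": [0, 0, 20], "roll": 0, "jaw": 50}, {"travel": [0, 0, 15], "roll": 0, "jaw": 50}, {"travel": [0, 0, 8], "roll": 0, "jaw": 50}, {"travel": [0, 0, 0], "roll": 0, "jaw": 50}]'

```text
clock: 38.1
tool_pos: [0.4555, 0.2652, 0.1147]
orientation: [179.9, -0.1, -90.1]
force: [1.1, -0.1, -2.0]
opening: 0.0549
gripper_force: 30.0
```

Call:
apply_moves --targets '[{"travel": [0, 0, 2], "roll": 0, "jaw": 50}, {"travel": [0, 0, 2], "roll": 0, "jaw": 50}, {"travel": [0, 0, 1], "roll": 0, "jaw": 50}, {"travel": [0, 0, 1], "roll": 0, "jaw": 50}, {"travel": [0, 0, 0], "roll": 0, "jaw": 50}, {"travel": [0, 0, 0], "roll": 0, "jaw": 50}]'

```text
clock: 38.7
tool_pos: [0.4558, 0.2665, 0.11]
orientation: [-180.0, 0.0, -90.0]
force: [0.4, 0.8, -1.9]
opening: 0.0543
gripper_force: 30.0
```

Call:
apply_moves --targets '[{"travel": [0, 0, 1], "roll": 0, "jaw": 50}, {"travel": [0, 0, 1], "roll": 0, "jaw": 50}, {"travel": [0, 0, 1], "roll": 0, "jaw": 50}, {"travel": [0, 0, 1], "roll": 0, "jaw": 50}, {"travel": [0, 0, 0], "roll": 0, "jaw": 50}, {"travel": [0, 0, 0], "roll": 0, "jaw": 50}]'

```text
clock: 39.3
tool_pos: [0.4558, 0.2664, 0.1058]
orientation: [180.0, -0.0, -90.0]
force: [-0.5, -0.5, -2.3]
opening: 0.055
gripper_force: 30.0
```

Call:
apply_moves --targets '[{"travel": [0, 0, 1], "roll": 0, "jaw": 50}, {"travel": [0, 0, 0.5], "roll": 0, "jaw": 50}, {"travel": [0, 0, 0], "roll": 0, "jaw": 50}, {"travel": [0, 0, 0], "roll": 0, "jaw": 50}]'

```text
clock: 39.7
tool_pos: [0.4558, 0.2664, 0.1043]
orientation: [180.0, -0.0, -90.0]
force: [0.1, 0.5, -3.5]
opening: 0.0545
gripper_force: 30.0
```

Call:
apply_moves --targets '[{"travel": [0, 0, 0.5], "roll": 0, "jaw": 50}, {"travel": [0, 0, 0], "roll": 0, "jaw": 50}, {"travel": [0, 0, 0], "roll": 0, "jaw": 50}]'

```text
clock: 40.0
tool_pos: [0.4558, 0.2665, 0.1039]
orientation: [-180.0, 0.0, -90.0]
force: [-0.5, 0.8, -2.6]
opening: 0.0547
gripper_force: 30.0
```

Call:
apply_moves --targets '[{"travel": [0, 0, 0.5], "roll": 0, "jaw": 50}, {"travel": [0, 0, 0], "roll": 0, "jaw": 50}, {"travel": [0, 0, 0], "roll": 0, "jaw": 50}]'

```text
clock: 40.3
tool_pos: [0.456, 0.2666, 0.1038]
orientation: [-180.0, 0.0, -90.0]
force: [-2.1, 0.4, 4.4]
opening: 0.0547
gripper_force: 30.0
```

Call:
apply_moves --targets '[{"travel": [0, 0, 0.5], "roll": 0, "jaw": 50}, {"travel": [0, 0, 0], "roll": 0, "jaw": 50}, {"travel": [0, 0, 0], "roll": 0, "jaw": 50}]'

```text
clock: 40.6
tool_pos: [0.456, 0.2667, 0.1037]
orientation: [-180.0, 0.0, -90.0]
force: [-3.4, -0.3, 8.9]
opening: 0.0545
gripper_force: 30.0
```

Call:
apply_moves --targets '[{"travel": [0, 0, 0.5], "roll": 0, "jaw": 50}, {"travel": [0, 0, 0], "roll": 0, "jaw": 50}, {"travel": [0, 0, 0], "roll": 0, "jaw": 50}]'

```text
clock: 40.9
tool_pos: [0.4561, 0.2667, 0.1037]
orientation: [-179.9, 0.0, -90.0]
force: [-5.4, -1.3, 13.4]
opening: 0.0545
gripper_force: 30.0
```

Call:
apply_moves --targets '[{"travel": [0, 0, -1], "roll": 0, "jaw": 50}, {"travel": [0, 0, 0], "roll": 0, "jaw": 50}, {"travel": [0, 0, 0], "roll": 0, "jaw": 57}, {"travel": [0, 0, 0], "roll": 0, "jaw": 60}, {"travel": [0, 0, 0], "roll": 0, "jaw": 70}, {"travel": [0, 0, 0], "roll": 0, "jaw": 80}, {"travel": [0, 0, 0], "roll": 0, "jaw": 80}, {"travel": [0, 0, 0], "roll": 0, "jaw": 80}]'

```text
clock: 41.7
tool_pos: [0.4558, 0.2664, 0.1033]
orientation: [180.0, -0.0, -90.0]
force: [0.7, -0.9, 0.4]
opening: 0.0794
gripper_force: 0.0
```

Call:
apply_moves --targets '[{"travel": [0, 0, -5], "roll": 0, "jaw": 80}, {"travel": [0, 0, -10], "roll": 0, "jaw": 80}, {"travel": [0, 0, -20], "roll": 0, "jaw": 80}, {"travel": [0, 0, -30], "roll": 0, "jaw": 80}, {"travel": [0, 0, -40], "roll": 0, "jaw": 80}, {"travel": [0, 0, -40], "roll": 0, "jaw": 80}, {"travel": [0, 0, -25], "roll": 0, "jaw": 80}, {"travel": [0, 0, 0], "roll": 0, "jaw": 80}, {"travel": [0, 0, 0], "roll": 0, "jaw": 80}]'

```text
clock: 42.6
tool_pos: [0.4558, 0.2665, 0.2745]
orientation: [-179.9, 0.1, -90.0]
force: [0.3, -0.2, -0.5]
opening: 0.0798
gripper_force: 0.0
```

```bash
python3 -c "
from h import *
t=ctrl.snapshot('scene')[:,:,::-1];print(dots(t))
cv2.imwrite('pics/g.png',cv2.resize(t[180:480,160:560],None,fx=2,fy=2,interpolation=2))
b=ctrl.snapshot('top')[:,:,::-1];print(dots(b))
"
```

```text
[(array([290.7, 136.5]), np.int32(13)), (array([314.1, 166.8]), np.int32(17)), (array([363.5, 193.5]), np.int32(20)), (array([290.5, 205.5]), np.int32(24)), (array([379.5, 227.9]), np.int32(22)), (array([326.6, 241.5]), np.int32(31)), (array([193.9, 254.7]), np.int32(119)), (array([480.7, 304.5]), np.int32(35))]
[(array([394.4, 156.3]), np.int32(79)), (array([336.7, 213.4]), np.int32(25)), (array([274.6, 216. ]), np.int32(25)), (array([384. , 277.3]), np.int32(28)), (array([266.6, 279.2]), np.int32(21)), (array([448.5, 285.4]), np.int32(24)), (array([139.4, 293.9]), np.int32(28)), (array([315.5, 297.8]), np.int32(27))]
```

View pics/g.png

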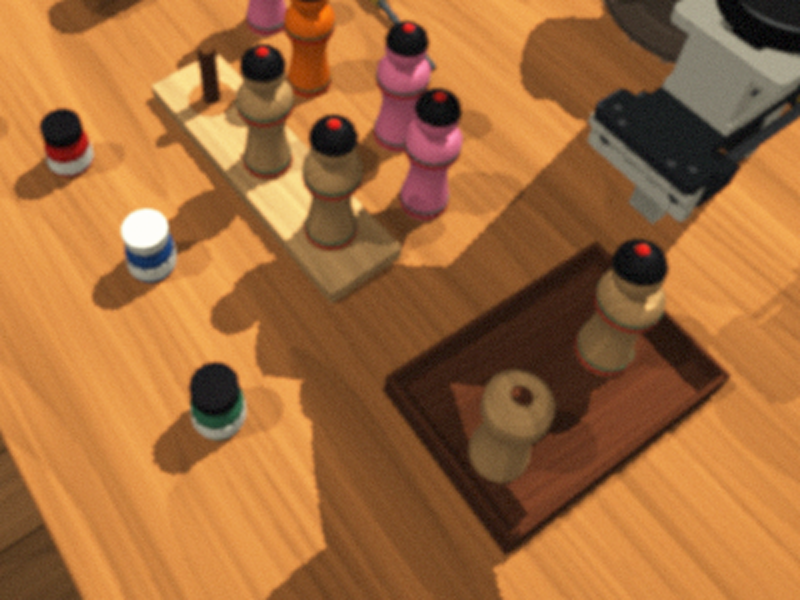

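The doll stands in the tray's free half, foot at about (605,360) and crown at (642,250). The other two are on their pegs, and the jars and bare body haven't moved. I'll check the loll by number, then hand in.

```bash
python3 -c "
from h import *
a=atz('top',(139.4,293.9),.171);b=atz('scene',(480.7,304.5),.171);print(a,b)
if (a[1]+b[1])/2<.2625: print(ctrl.close_job())
"
```

```text
[0.45670301 0.2574871  0.171     ] [0.45829633 0.25691917 0.171     ]
the job is handed in; nothing more can be done
None
```

The loose doll was the one at the −y end of the rack. I rocked its head well over both ways and left it lolling about 10° toward −y. It now stands in the tray's free half, and the other two dolls are still on their pegs. The job is handed in, but no verdict came back.

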